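Locate a pedestal casting on the inspection fixture

ROBOT

A 7-joint arm with a two-finger parallel gripper is mounted at the origin on the work surface. World frame = base frame: x ahead of the robot, y to its left, z up, the work surface at z = 0. Lengths are in m, angles in rad, forces in N, time in s.
With the tool pointing down it reaches from about 0.4 to 0.875 m from the base axis. Payload 6.5 kg.
Tool frame: the origin (TCP) lies between the finger pads; the fingertips stand 8 mm ahead of it and the grasp point (between the pads) lies 11 mm behind it; z points along the fingers, x is the direction in which the jaws open and shut, and the axes are right-handed (so a half turn about z gives the same grasp; the last joint's range is limited). The gripper opens to 88 mm and grips with 3 to 60 N. Pads are 18 mm wide; open, the fingers measure 123 mm over their backs; the gripper's body (75 mm by 187 mm) begins 45 mm behind the grasp point.
Start: joints at [-1.28, 0.536, -0.004, 1.538, 0.003, 1.067, -0.071], TCP at [0.227, 0.609, 0.247] pointing down, gripper open.
Joint ranges: [-2.7, 2.7], [-0.37, 2.16], [-1.27, 1.26], [0.24, 2.4], [-1.31, 4.45], [0.19, 1.91], [-2.76, 2.76]. Speed limits (rad/s): [2.39, 2.39, 3.14, 3.14, 3.14, 3.14, 3.14].

INTERFACE

Orientations are given as a unit quaternion [w, x, y, z].
In Python, from cell import manip gives the robot as it stands. The module is installed in compiled form; this text tells all that it offers. Calls block until the motion is done:
- manip.goto(position, orientation): joint-space move of the TCP to a pose.
- manip.move_straight(position, velocity=0.15, ori=None, guard=None): straight line of the TCP; ori=None keeps the orientation; velocity is the mean speed in m/s. With guard (N) it stops when the force on the tool has changed by that much, and returns True; else False.
- manip.set_joints(angles): joint-space move.
- manip.open() and manip.grab(strength=None): open the fingers fully, or close them until they stop; strength is the grip in N (None keeps the last).
- manip.hold(seconds).
- manip.ik(position, orientation): joint angles nearest the present ones, or None.
- manip.capture(name): name is "side" or "top"; returns a dict with "color" (420x560x3 uint8, blue, green, red), "z_map" (420x560 float32, m along the optical axis (not along the pixel's ray), 0 where there is no reading), "camera_matrix" (3x3 intrinsics, pixels), "extrinsics" (4x4, takes a point from camera to world coordinates). Camera axes: x right, y down, z forward; pixel columns grow to the right and rows downward; lengths in m; the calibration is good to about 2 mm. A picture is of the moment at which its call begins.
A pose or a line that the arm cannot do raises manip.PlanningError and nothing moves.
- manip.sign_off(): hands the job in, once; it reports no verdict.
Trained networks look in a picture, given as the dict that the camera call returned (one of the last four; its "shot" number tells which), for a name from the list of things; names that differ only in an ending like _2 or _b are one class to them, and where a whole thing is asked for, a point or a joint stands for the part that bears it (a point fixed in the world has none). Each returns a list of dicts, best first, with "p" (0 to 1); they miss things now and then, are a little off and sometimes report something else, mostly with a low value. They report only what shows in the picture. A call takes as long as a camera call. They do not tell look-alikes from the thing itself.
- manip.cut_out(picture, name): "pixels" (420x560 bool, what is visible of it) and "rect" ([left, top, width, height] in pixels, round what is visible of it).
Readings, each from a call of its own:
- manip.get_clock(): time.
- manip.get_joint_positions(): joint angles.
- manip.get_qvel(): joint speeds.
- manip.get_tau(): joint torques, N m.
- manip.get_eef_pos(): TCP position.
- manip.get_ee_rot(): TCP orientation.
- manip.get_ft_force(): force on the tool from outside, world axes, zero at the start.
- manip.get_ft_torque(): the same for the moment, N m.
- manip.get_grip_width(): finger opening in m.
Only numpy, scipy, OpenCV 4.12 (cv2) and the standard library are available. Lean on these libraries where they do the work, as an engineer would, in place of code of your own. Each camera call takes 0.05 s, during which the arm holds its last target.

TASK

Pick up the pedestal casting (oblong foot, one flat upright rib), lower it onto the middle of the fixture plate, clear of both stops and with its long side parallel to the long rail, and press it down firmly. Keeping it down on the plate, slide it until its long side pushes against the long rail, and then along the rail until its end pushes against the short end stop. Let go and leave it lying flat against both.

Things in the scene. Friction and masses are not known exactly. Their poses are not given: they have to be found in the camera images.
- casting_center (a point): Wanted casting, grey-green, 0.4 kg, 60 mm high: foot 64 (x) by 104 (y) by 14 mm thick; on it one upright rib, 28 mm thick (x), 64 mm long (y), its top bare metal. Point: its centre, 30 mm above the underside. Grip the rib along x, 45 mm above the underside. Half a turn is as good. Not wanted: one on the same foot with a round hub, one with a hub and three arms.
- fixture: Fixed steel plate 170 (x) by 220 (y) by 15 mm thick on the bench. Origin: centre of its underside, so its upper face is 15 mm above. With the casting's centre over the origin and its long sides along y, the foot is clear of the rail by 33 mm and of the stop by 38 mm.
- rail: Long dark steel rail fixed along the plate's +x edge, 200 mm long (y), 20 mm wide, standing 12 mm above the plate; takes the casting's long side. Inner face looks to -x. Origin: middle of that face's lower edge, on the plate's upper face (x 65, y 10, z 15 mm in the fixture); axes as the fixture.
- stop: Short dark steel end stop fixed along the plate's -y edge, 70 mm long (x), 20 mm wide, standing 12 mm above the plate; takes the casting's short end. Inner face looks to +y. Origin: middle of that face's lower edge, on the plate's upper face (x 20, y -90, z 15 mm in the fixture); axes as the fixture.
Things that resemble listed ones, but are neither listed nor needed, are in the scene too. Leave any pink or purple look-alike of the part that bears casting_center alone.

How it is judged:
By the outcome, as a careful person would: the job done as asked, in the order asked, and still so for the second after the job is handed in, with the robot touching nothing.
It also fails if it takes over 45 s, if anything falls off the work surface, if the arm or the gripper's body presses on something with over 40 N, if the wrist force passes 120 N, or if a joint passes its speed limit or range.

## Working session

There is one attempt and no reset: what is moved stays moved. The work goes in short steps, each a Python script; the robot and the scene stay as the last script left them, time stands still between calls to the robot, and variables do not carry over. Pictures are saved under pics/ and viewed, and the job is handed in when it is done.

```bash
mkdir -p pics
cat > h.py <<'E'
import numpy as np, cv2, pickle
from cell import manip
def world(c,mask=None):
    z=c["z_map"];K=c["camera_matrix"];T=c["extrinsics"]
    v,u=np.mgrid[0:z.shape[0],0:z.shape[1]]
    P=np.stack([(u-K[0,2])/K[0,0]*z,(v-K[1,2])/K[1,1]*z,z,np.ones_like(z)],-1)@T.T
    P=P[...,:3]; P[z==0]=np.nan
    return P
E
python3 - <<'E'
from h import *
out={}
for n in("top","side"):
    c=manip.capture(n); cv2.imwrite(f"pics/{n}0.png",c["color"]); pickle.dump(c,open(f"{n}0.pkl","wb"))
    for name in("casting_center","fixture","rail","stop"):
        r=manip.cut_out(c,name)
        out[n,name]=r
        for d in r: print(n,name,round(d["p"],2),d["rect"],np.nanmedian(world(c)[d["pixels"]],0).round(3))
pickle.dump(out,open("cut0.pkl","wb"))
print(manip.get_clock(),manip.get_eef_pos(),manip.get_ee_rot(),manip.get_ft_force())
E
```

```text
top casting_center 0.86 [147.2, 260.4, 41.7, 39.7] [0.245 0.361 0.016]
top casting_center 0.61 [228.2, 194.1, 41.2, 32.2] [0.445 0.144 0.015]
top casting_center 0.59 [203.4, 236.3, 27.1, 37.7] [0.314 0.224 0.015]
top fixture 0.59 [313.4, 154.4, 84.8, 68.0] [ 0.516 -0.167  0.015]
top rail 0.79 [315.9, 159.0, 71.0, 9.2] [ 0.588 -0.143  0.026]
top stop 0.66 [390.3, 168.0, 10.3, 22.5] [ 0.55  -0.262  0.026]
top stop 0.48 [318.9, 155.2, 80.3, 65.9] [ 0.516 -0.166  0.015]
side casting_center 0.93 [118.9, 155.5, 41.2, 25.3] [0.237 0.358 0.016]
side casting_center 0.77 [168.4, 171.7, 42.5, 38.5] [0.305 0.219 0.015]
side casting_center 0.73 [227.7, 166.8, 37.2, 37.8] [0.435 0.13  0.016]
side fixture 0.72 [284.7, 202.8, 117.1, 97.2] [ 0.511 -0.174  0.014]
side rail 0.75 [332.3, 201.2, 61.7, 53.3] [ 0.585 -0.157  0.025]
side stop 0.48 [365.2, 258.0, 25.7, 19.2] [ 0.541 -0.264  0.026]
0.5 [0.22704039 0.60903704 0.24668925] [3.63179766e-05 8.21347125e-01 5.70428698e-01 5.38892751e-06] [ 0.35986888  0.82229527 -0.66232908]
```

View pics/top0.png

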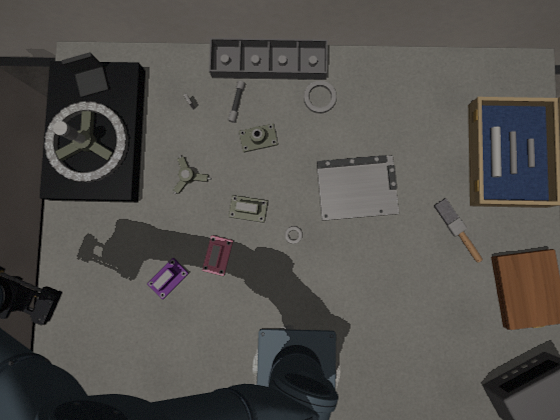

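View pics/side0.png

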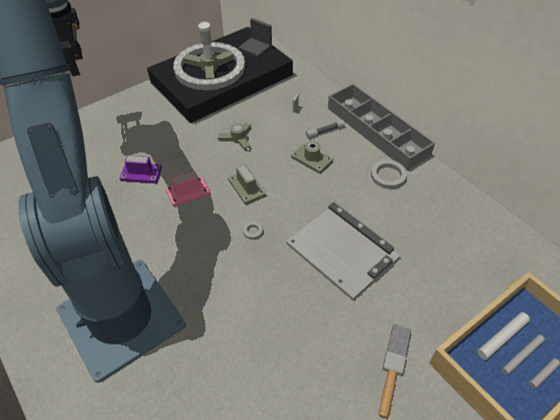

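Run:
```python
import cv2,numpy as np
a=cv2.imread("pics/top0.png")[170:320,130:290]; b=cv2.imread("pics/side0.png")[130:230,100:290]
cv2.imwrite("pics/crop_t.png",cv2.resize(a,None,fx=3.7,fy=3.7,interpolation=2)); cv2.imwrite("pics/crop_s.png",cv2.resize(b,None,fx=4,fy=4,interpolation=2))
```

```text
(no output)
```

View pics/crop_t.png

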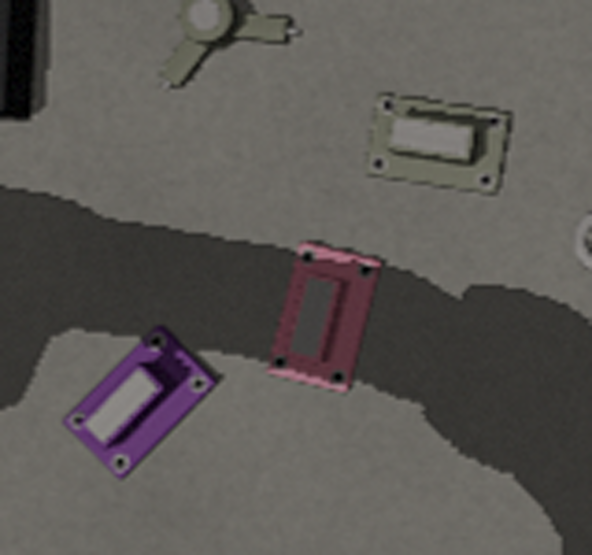

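View pics/crop_s.png

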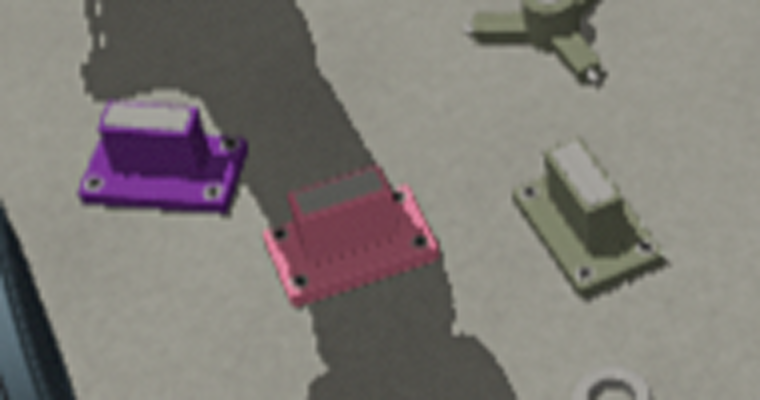

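Candidates: purple rib casting at top (167,279), pink rib casting (217,255), grey-green rib casting (249,208), hub on the same foot (258,137) and hub with three arms (187,174). I choose the grey-green one at (249,208). The crop shows its oblong foot and single upright rib with a bare top. The fixture is at (358,187), with the rail along its far edge and the stop at its right end.

```bash
cat >> h.py <<'E'
def rect(pts):
    (c,s,a)=cv2.minAreaRect(np.float32(pts)*1000)
    # yaw of long axis relative to world y, in deg
    b=cv2.boxPoints((c,s,a)); e=[b[1]-b[0],b[2]-b[1]]; l=max(e,key=np.linalg.norm)
    if l[1]<0:l=-l
    return np.round(c,1),sorted(np.round(s,1)),round(np.degrees(np.arctan2(-l[0],l[1])),2)
def sel(P,cx,cy,r,z0,z1):
    Q=P.reshape(-1,3); 
    return Q[(np.hypot(Q[:,0]-cx,Q[:,1]-cy)<r)&(Q[:,2]>z0)&(Q[:,2]<z1)]
E
python3 - <<'E'
from h import *
for n in("top","side"):
    c=pickle.load(open(n+"0.pkl","rb"));P=world(c)
    print(n,"bench z",np.nanmedian(sel(P,.43,0,.05,-.02,.02)[:,2]), "cam",c["extrinsics"][:3,3].round(2))
    for nm,a in dict(foot=(.44,.135,.08,.007,.025),all=(.44,.135,.08,.007,.08),ribtop=(.44,.135,.08,.055,.066),
        fix=(.51,-.165,.16,.008,.035),raised=(.51,-.165,.16,.0225,.035)).items():
        p=sel(P,*a); print(n,nm,len(p),rect(p[:,:2]),p.mean(0).round(4))
    p=sel(P,.51,-.165,.16,.0235,.035)
    # rail vs stop by image components
    m=np.zeros(c["z_map"].shape,np.uint8); Q=P; m[(np.hypot(Q[...,0]-.51,Q[...,1]+.165)<.16)&(Q[...,2]>.0225)&(Q[...,2]<.035)]=1
    k,l,s,_=cv2.connectedComponentsWithStats(m)
    for i in range(1,k):
        if s[i,4]>30: p=P[l==i]; print("  comp",s[i],rect(p[:,:2]),p.mean(0).round(4))
E
```

```text
top bench z -0.0005645543377116313 cam [0.33 0.01 1.26]
top foot 543 (array([451.9, 136.4]), [np.float64(93.7), np.float64(131.0)], np.float32(-19.89)) [0.4469 0.1449 0.0138]
top all 798 (array([451.9, 136.4]), [np.float64(93.7), np.float64(131.0)], np.float32(-19.89)) [0.4472 0.1452 0.0277]
top ribtop 221 (array([448.7, 147.1]), [np.float64(28.1), np.float64(64.1)], np.float32(-7.38)) [0.4488 0.1471 0.0596]
top fix 4554 (array([ 539.2, -174. ]), [np.float64(213.8), np.float64(240.7)], np.float32(6.08)) [ 0.5168 -0.1661  0.0161]
top raised 637 (array([ 583.5, -171.7]), [np.float64(90.4), np.float64(240.0)], np.float32(-16.21)) [ 0.5782 -0.1778  0.0267]
  comp [317 155  71  13 470] (array([ 589.1, -148.4]), [np.float64(22.1), np.float64(199.8)], np.float32(6.07)) [ 0.5896 -0.1475  0.0268]
  comp [388 165  10  25 167] (array([ 547. , -263.2]), [np.float64(21.4), np.float64(70.5)], np.float32(-84.71)) [ 0.5463 -0.2631  0.0265]
side bench z -0.0008103492949222968 cam [-0.04 -0.65  1.05]
side foot 427 (array([446.1, 145.9]), [np.float64(66.2), np.float64(108.3)], np.float32(-8.56)) [0.4357 0.1328 0.0134]
side all 764 (array([446.1, 145.9]), [np.float64(66.2), np.float64(108.3)], np.float32(-8.56)) [0.4386 0.1362 0.0301]
side ribtop 188 (array([445.5, 146.5]), [np.float64(28.7), np.float64(67.8)], np.float32(-6.17)) [0.4455 0.1457 0.059 ]
side fix 5495 (array([ 514. , -165.2]), [np.float64(173.9), np.float64(222.7)], np.float32(6.15)) [ 0.5133 -0.1709  0.0157]
side raised 743 (array([ 581.2, -169.8]), [np.float64(91.1), np.float64(239.8)], np.float32(-15.54)) [ 0.5738 -0.1851  0.0262]
  comp [328 202  66  51 523] (array([ 586.6, -147.8]), [np.float64(24.4), np.float64(200.6)], np.float32(6.58)) [ 0.5868 -0.1521  0.0261]
  comp [367 255  26  23 220] (array([ 544.6, -263. ]), [np.float64(21.5), np.float64(71.6)], np.float32(-83.48)) [ 0.543  -0.2635  0.0262]
```

```bash
cat >> h.py <<'E'
def q(deg):
    a=np.radians(deg)/2; return np.array([0,np.cos(a),np.sin(a),0])
C=np.array([.447,.1468]); CY=-7.0
F=np.array([.5143,-.1660]); FY=6.2
a=np.radians(FY); EX=np.array([np.cos(a),np.sin(a)]); EY=np.array([-np.sin(a),np.cos(a)])
def st(l=""): print(l,"t",round(manip.get_clock(),2),"p",manip.get_eef_pos().round(4),"F",np.round(manip.get_ft_force(),1),"w",round(manip.get_grip_width(),4))
E
python3 - <<'E'
from h import *
for o in (0,180):
    for p,y in ((C,CY),(F,FY)):
        j=manip.ik([*p,.15],q(y+o)); print(o,None if j is None else np.round(j,2))
E
```

```text
0 [-0.75  0.4   0.41  2.1  -0.25  0.68 -0.3 ]
0 [-0.4   0.64  0.86  1.94 -0.64  0.86  0.91]
180 [-0.23  0.39 -0.22  2.07  0.13  0.69  2.49]
180 [-0.53  0.77  1.09  1.95 -0.85  0.97 -2.05]
```

```bash
python3 - <<'E'
from h import *
manip.goto([*C,.13],q(CY)); st("above")
print(manip.move_straight([*C,.034],0.12,guard=15)); st("down")
manip.grab(50); st("grab")
print(manip.move_straight([*C,.13],0.15)); st("lift")
c=manip.capture("side"); cv2.imwrite("pics/side1.png",c["color"]); pickle.dump(c,open("side1.pkl","wb"))
c=manip.capture("top"); cv2.imwrite("pics/top1.png",c["color"]); pickle.dump(c,open("top1.pkl","wb"))
E
python3 -c "
import cv2
a=cv2.imread('pics/side1.png')[60:220,150:320];cv2.imwrite('pics/s1c.png',cv2.resize(a,None,fx=3.5,fy=3.5))"
```

```text
above t 2.4 p [0.4472 0.1483 0.1302] F [-0.4  0.6  0.3] w 0.0882
False
down t 3.35 p [0.4474 0.147  0.0344] F [-0.8 -0.3  0.2] w 0.0881
grab t 4.29 p [0.4472 0.1468 0.034 ] F [ 1.4  0.4 -0.2] w 0.0276
False
lift t 5.08 p [0.4462 0.1467 0.1293] F [ 0.9 -0.8 -4.9] w 0.0274
```

View pics/s1c.png

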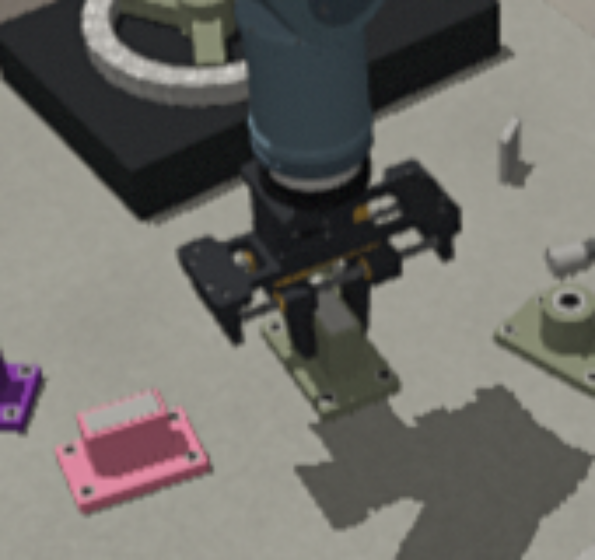

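The casting is held level and centred between the fingers (s1c crop about (335,350)), and the opening reads 27.5 mm, which matches the rib. Next I carry it over and lower it.

Run:
```python
from h import *
manip.goto([*F,.13],q(FY)); st("above")
manip.move_straight([*F,.058],0.1); st("near")
print(manip.move_straight([*F,.040],0.02,guard=25)); st("press")
manip.hold(0.3); st("held"); print(manip.get_ee_rot().round(4),q(FY).round(4))
c=manip.capture("side"); cv2.imwrite("pics/side2.png",c["color"]); pickle.dump(c,open("side2.pkl","wb"))
a=c["color"][170:310,250:430];cv2.imwrite('pics/s2c.png',cv2.resize(a,None,fx=4,fy=4))
c=manip.capture("top"); cv2.imwrite("pics/top2.png",c["color"]); pickle.dump(c,open("top2.pkl","wb"))
a=c["color"][120:250,290:420];cv2.imwrite('pics/t2c.png',cv2.resize(a,None,fx=4,fy=4))
```

```text
above t 6.4 p [ 0.5144 -0.1642  0.1296] F [ 0.5 -0.2 -4.7] w 0.0277
near t 7.27 p [ 0.5148 -0.1661  0.0584] F [-0.2 -0.5 -4.3] w 0.0276
True
press t 7.83 p [ 0.5144 -0.166   0.049 ] F [-0.3  0.7  7. ] w 0.0278
held t 8.13 p [ 0.5144 -0.166   0.049 ] F [-0.8 -0.1  7.6] w 0.0275
[-2.000e-04  9.985e-01  5.410e-02  1.000e-04] [0.     0.9985 0.0541 0.    ]
```

View pics/s2c.png

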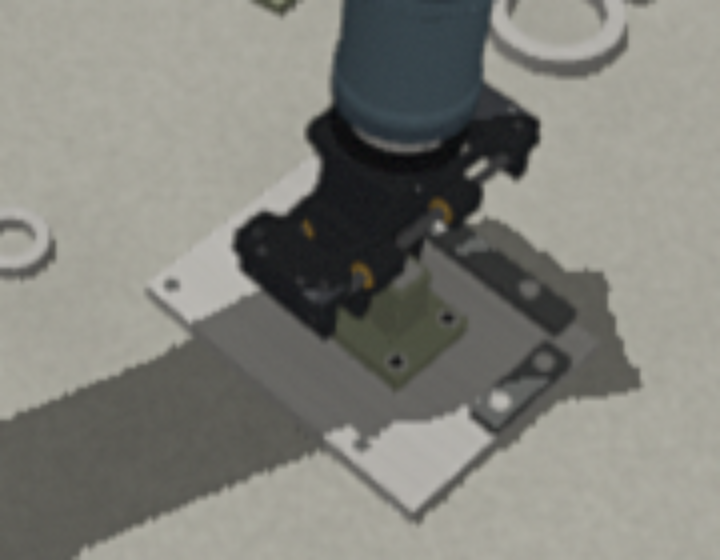

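View pics/t2c.png

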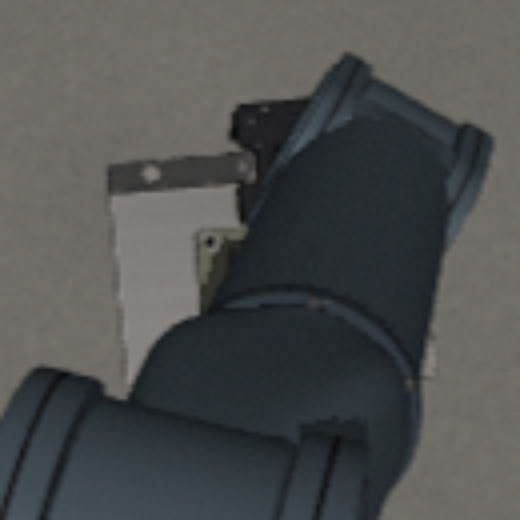

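The casting is on the plate at about (400,350) in the side crop, clear of both stops and parallel to the rail. The net press is only about 12 N, so I step down for a firm one.

Run:
```python
from h import *
z=.049
for i in range(10):
    z-=.0005
    manip.move_straight([*F,z],0.01); f=manip.get_ft_force()[2]; st(f"{z:.4f}")
    if f>28: break
manip.hold(0.3); st("held")
```

```text
0.0485 t 8.49 p [ 0.5145 -0.166   0.049 ] F [-2.4  1.2  6.9] w 0.0272
0.0480 t 8.74 p [ 0.5144 -0.166   0.049 ] F [-4.9  1.3 12.8] w 0.0276
0.0475 t 8.99 p [ 0.5144 -0.166   0.049 ] F [-6.3  3.9 19.5] w 0.0275
0.0470 t 9.24 p [ 0.5144 -0.166   0.049 ] F [-7.3  3.  25.5] w 0.0277
0.0465 t 9.49 p [ 0.5144 -0.166   0.0489] F [-9.2  3.9 30.9] w 0.0276
held t 9.79 p [ 0.5144 -0.166   0.0489] F [-10.3   4.7  31.5] w 0.0279
```

```bash
cat >> h.py <<'E'
def pr(l):
    p=manip.get_eef_pos();f=manip.get_ft_force();d=p[:2]-F
    print(l,"t",round(manip.get_clock(),2),"fx,fy mm",round(d@EX*1e3,1),round(d@EY*1e3,1),"z",round(p[2]*1e3,1),"F ex,ey,z",round(f[:2]@EX,1),round(f[:2]@EY,1),round(f[2],1))
    return f[:2]@EX,f[:2]@EY,f[2]
E
python3 - <<'E'
from h import *
Z=.0472
def go(x,y,v): manip.move_straight([*(F+x*EX+y*EY),Z],v)
go(0,0,.01); pr("s")
go(.013,0,.04); pr("a")
go(.026,0,.04); f0=pr("b")[0]
x=.026
while x<.042:
    x+=.001; go(x,0,.02); f=pr(f"{x:.3f}")[0]
    if f<f0-16: break
manip.hold(.2); pr("held")
open("x","w").write(str(x))
E
```

```text
s t 10.04 fx,fy mm 0.1 -0.0 z 48.9 F ex,ey,z -7.4 3.5 22.6
a t 10.52 fx,fy mm 0.3 -0.1 z 48.6 F ex,ey,z -39.3 6.9 59.5
b t 10.99 fx,fy mm 12.7 -1.3 z 48.1 F ex,ey,z -38.2 4.4 52.7
0.027 t 11.24 fx,fy mm 12.8 -1.3 z 48.1 F ex,ey,z -41.4 4.4 55.8
0.028 t 11.49 fx,fy mm 12.8 -1.3 z 48.1 F ex,ey,z -44.7 4.1 58.7
0.029 t 11.74 fx,fy mm 12.8 -1.3 z 48.1 F ex,ey,z -47.0 4.8 62.0
0.030 t 11.99 fx,fy mm 12.8 -1.3 z 48.0 F ex,ey,z -48.7 5.6 64.0
0.031 t 12.24 fx,fy mm 12.9 -1.3 z 48.0 F ex,ey,z -52.0 5.4 67.8
0.032 t 12.49 fx,fy mm 12.9 -1.3 z 48.0 F ex,ey,z -54.7 5.6 70.0
held t 12.69 fx,fy mm 12.9 -1.3 z 48.0 F ex,ey,z -54.0 5.5 71.5
```

The lateral compliance also raises the down-force: about 70 N at -54 N lateral. I back the lateral command off, lighten the press, and check tilt.

Run:
```python
from h import *
def go(x,y,z,v): manip.move_straight([*(F+x*EX+y*EY),z],v)
go(.018,-.001,.0478,.05); pr("r")
print(manip.get_ee_rot().round(4), manip.get_grip_width())
go(.015,-.001,.0478,.05); pr("r")
c=manip.capture("side"); cv2.imwrite("pics/side3.png",c["color"]); 
a=c["color"][170:310,250:430];cv2.imwrite('pics/s3c.png',cv2.resize(a,None,fx=4,fy=4))
```

```text
r t 13.12 fx,fy mm 12.8 -1.4 z 48.0 F ex,ey,z -14.0 1.6 20.5
[-0.0014  0.9986  0.0531 -0.0054] 0.027512605564595803
r t 13.38 fx,fy mm 12.7 -1.4 z 48.1 F ex,ey,z -6.8 0.8 12.1
```

View pics/s3c.png

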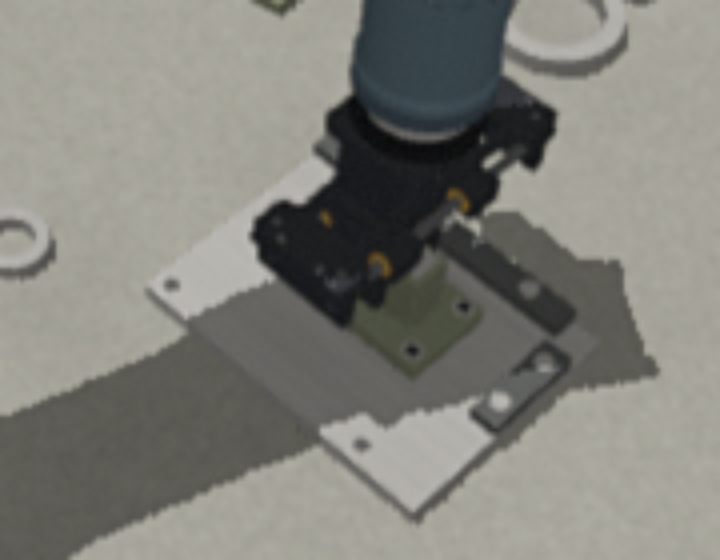

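```bash
cat >> h.py <<'E'
import json
S=json.load(open("s.json")) if __import__("os").path.exists("s.json") else dict(x=.015,y=-.001,z=.0478)
def step(dx,dy,fzt=7,v=.04):
    S["x"]+=dx;S["y"]+=dy
    fz=manip.get_ft_force()[2]
    S["z"]-=np.clip((fzt-fz)/12000*.7,-.0008,.0008)
    manip.move_straight([*(F+S["x"]*EX+S["y"]*EY),S["z"]],v)
    json.dump(S,open("s.json","w"))
    return pr(f"cmd {S['x']*1e3:.1f} {S['y']*1e3:.1f} {S['z']*1e3:.2f}")
E
python3 - <<'E'
from h import *
for i in range(14):
    f=step(.002,0)
    if f[0]<-24 or f[2]>30: break
E
```

```text
cmd 17.0 -1.0 48.08 t 13.68 fx,fy mm 13.8 -1.4 z 48.1 F ex,ey,z -8.0 0.6 11.6
cmd 19.0 -1.0 48.35 t 13.93 fx,fy mm 16.1 -1.4 z 48.1 F ex,ey,z -7.5 -0.3 8.0
cmd 21.0 -1.0 48.40 t 14.18 fx,fy mm 17.8 -1.3 z 48.1 F ex,ey,z -7.8 -0.1 7.9
cmd 23.0 -1.0 48.46 t 14.43 fx,fy mm 19.9 -1.3 z 48.1 F ex,ey,z -7.3 0.7 7.0
cmd 25.0 -1.0 48.46 t 14.68 fx,fy mm 21.8 -1.3 z 48.1 F ex,ey,z -7.5 0.2 7.0
cmd 27.0 -1.0 48.46 t 14.93 fx,fy mm 23.8 -1.3 z 48.1 F ex,ey,z -7.8 0.4 7.2
cmd 29.0 -1.0 48.47 t 15.18 fx,fy mm 25.9 -1.4 z 48.1 F ex,ey,z -6.8 -0.3 7.5
cmd 31.0 -1.0 48.50 t 15.43 fx,fy mm 28.1 -1.3 z 48.1 F ex,ey,z -7.5 0.1 6.0
cmd 33.0 -1.0 48.44 t 15.68 fx,fy mm 29.6 -1.3 z 48.1 F ex,ey,z -7.7 0.1 8.3
cmd 35.0 -1.0 48.52 t 15.93 fx,fy mm 32.3 -1.3 z 48.2 F ex,ey,z -7.1 -0.0 5.3
cmd 37.0 -1.0 48.42 t 16.18 fx,fy mm 33.4 -1.3 z 48.1 F ex,ey,z -8.7 0.6 9.0
cmd 39.0 -1.0 48.54 t 16.43 fx,fy mm 34.2 -1.5 z 48.0 F ex,ey,z -11.7 0.6 10.2
cmd 41.0 -1.0 48.72 t 16.68 fx,fy mm 34.2 -1.5 z 48.0 F ex,ey,z -16.7 0.4 15.3
cmd 43.0 -1.0 49.21 t 16.93 fx,fy mm 34.3 -1.5 z 48.1 F ex,ey,z -21.5 0.9 16.9
```

Rail contact is at fx 34.2 mm, with the push rising to 21 N and no further motion. Next I slide along the rail, keeping pressure on it.

Run:
```python
from h import *
f=step(0,0,8)
ys=[]
for i in range(26):
    dx=float(np.clip((f[0]+15)/3000*.6,-.0015,.0015))
    f=step(dx,-.0022,8)
    if f[1]>27 or f[2]>32 or abs(f[0])>35: break
print(manip.get_ee_rot().round(4))
```

```text
cmd 43.0 -1.0 49.73 t 17.18 fx,fy mm 34.3 -1.4 z 48.1 F ex,ey,z -19.9 -0.0 11.0
cmd 42.0 -3.2 49.90 t 17.43 fx,fy mm 34.3 -1.5 z 48.1 F ex,ey,z -17.2 4.0 7.9
cmd 41.6 -5.4 49.89 t 17.68 fx,fy mm 34.3 -1.6 z 48.1 F ex,ey,z -16.5 10.3 11.6
cmd 41.3 -7.6 50.11 t 17.93 fx,fy mm 34.3 -1.7 z 48.1 F ex,ey,z -16.1 13.2 11.5
cmd 41.1 -9.8 50.31 t 18.18 fx,fy mm 34.3 -2.1 z 48.2 F ex,ey,z -17.5 17.7 13.6
cmd 40.5 -12.0 50.63 t 18.43 fx,fy mm 34.2 -4.9 z 48.4 F ex,ey,z -13.3 15.0 9.5
cmd 40.9 -14.2 50.72 t 18.68 fx,fy mm 34.3 -6.1 z 48.4 F ex,ey,z -15.0 17.5 10.4
cmd 40.9 -16.4 50.86 t 18.93 fx,fy mm 34.3 -8.6 z 48.4 F ex,ey,z -13.7 16.1 9.9
cmd 41.1 -18.6 50.97 t 19.18 fx,fy mm 34.3 -10.4 z 48.4 F ex,ey,z -15.1 18.4 10.0
cmd 41.1 -20.8 51.09 t 19.43 fx,fy mm 34.3 -13.1 z 48.5 F ex,ey,z -14.8 16.6 9.0
cmd 41.2 -23.0 51.15 t 19.68 fx,fy mm 34.3 -15.4 z 48.5 F ex,ey,z -14.4 15.8 7.6
cmd 41.3 -25.2 51.13 t 19.93 fx,fy mm 34.3 -17.1 z 48.5 F ex,ey,z -15.8 16.8 9.0
cmd 41.1 -27.4 51.18 t 20.18 fx,fy mm 34.3 -19.9 z 48.5 F ex,ey,z -14.2 15.4 6.7
cmd 41.3 -29.6 51.11 t 20.43 fx,fy mm 34.3 -21.3 z 48.5
[... 253 characters left out ...]
 -15.0 17.2 8.2
cmd 41.1 -38.4 51.17 t 21.43 fx,fy mm 34.3 -30.6 z 48.5 F ex,ey,z -14.1 16.0 8.9
cmd 41.3 -40.6 51.22 t 21.68 fx,fy mm 34.2 -32.4 z 48.5 F ex,ey,z -16.7 18.2 9.9
cmd 40.9 -42.8 51.33 t 21.93 fx,fy mm 34.3 -36.1 z 48.5 F ex,ey,z -13.3 13.5 5.1
cmd 41.3 -45.0 51.16 t 22.18 fx,fy mm 34.3 -37.1 z 48.4 F ex,ey,z -15.6 16.4 8.8
cmd 41.2 -47.2 51.21 t 22.43 fx,fy mm 34.3 -39.0 z 48.5 F ex,ey,z -14.9 18.2 8.9
cmd 41.2 -49.4 51.26 t 22.68 fx,fy mm 34.3 -39.7 z 48.5 F ex,ey,z -16.1 20.4 11.6
cmd 41.0 -51.6 51.47 t 22.93 fx,fy mm 34.3 -39.8 z 48.5 F ex,ey,z -15.8 25.8 12.6
cmd 40.8 -53.8 51.74 t 23.18 fx,fy mm 34.3 -39.8 z 48.5 F ex,ey,z -15.4 29.7 13.3
[-0.0113  0.9983  0.0567 -0.0105]
```

Run:
```python
from h import *
step(0,-.002,10); step(0,0,8)
p0=manip.get_eef_pos()
# relax toward small residual push (x ~ 1.2 mm, y ~ 1.5 mm lag)
tx,ty=.0353,-.0412
for k in range(6):
    n=6-k
    step((tx-S["x"])/n,(ty-S["y"])/n,5)
step(0,0,3);step(0,0,2)
print(manip.get_ee_rot().round(4))
c=manip.capture("side"); cv2.imwrite("pics/side4.png",c["color"]); 
a=c["color"][170:310,250:430];cv2.imwrite('pics/s4c.png',cv2.resize(a,None,fx=4,fy=4))
```

```text
cmd 40.8 -55.8 51.93 t 23.43 fx,fy mm 34.3 -39.9 z 48.6 F ex,ey,z -16.5 33.5 16.0
cmd 40.8 -55.8 52.40 t 23.68 fx,fy mm 34.3 -40.0 z 48.8 F ex,ey,z -16.3 32.3 14.0
cmd 39.9 -53.4 52.92 t 23.93 fx,fy mm 34.3 -40.2 z 49.2 F ex,ey,z -10.5 26.2 4.5
cmd 39.0 -50.9 52.89 t 24.18 fx,fy mm 34.2 -40.1 z 49.3 F ex,ey,z -7.4 20.1 -2.7
cmd 38.0 -48.5 52.44 t 24.43 fx,fy mm 34.2 -40.0 z 49.2 F ex,ey,z -5.1 15.2 -5.3
cmd 37.1 -46.1 51.84 t 24.68 fx,fy mm 34.0 -39.8 z 49.1 F ex,ey,z -3.5 10.8 -6.6
cmd 36.2 -43.6 51.17 t 24.93 fx,fy mm 34.0 -39.6 z 49.1 F ex,ey,z -1.3 7.4 -7.1
cmd 35.3 -41.2 50.46 t 25.18 fx,fy mm 33.9 -39.5 z 49.3 F ex,ey,z -2.1 5.4 -8.5
cmd 35.3 -41.2 49.79 t 25.43 fx,fy mm 33.9 -39.4 z 49.1 F ex,ey,z -3.6 6.3 -2.4
cmd 35.3 -41.2 49.53 t 25.68 fx,fy mm 33.9 -39.4 z 49.1 F ex,ey,z -4.5 6.5 -1.4
[-0.002   0.9985  0.0545 -0.0028]
```

View pics/s4c.png

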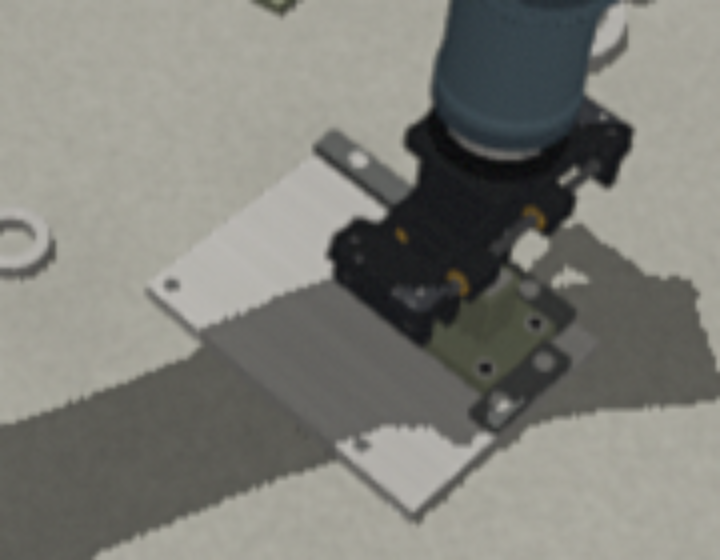

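Touching both faces: the foot is at (490,345) in the crop, against the rail and the stop. But the vertical force went slightly upward while I relaxed, so I re-seat it (press, rail, stop) and relax again with feed-forward so it stays pressed.

Run:
```python
from h import *
def ff(dx,dy,t):
    S["z"]+=.25*dx-.2*dy      # coupling
    return step(dx,dy,t)
ff(0,0,15);ff(0,0,15)
for i in range(2): ff(.002,0,12)
for i in range(5): f=ff(0,-.0025,12)
print("unwind")
for i in range(5): f=ff(0,.0022,11)
for i in range(2): f=ff(-.0017,0.0004,10)
f=ff(0,0,8)
print(manip.get_ee_rot().round(4))
```

```text
cmd 35.3 -41.2 48.73 t 25.98 fx,fy mm 33.9 -39.3 z 48.6 F ex,ey,z -5.5 6.9 2.0
cmd 35.3 -41.2 47.98 t 26.23 fx,fy mm 34.0 -39.4 z 48.3 F ex,ey,z -6.6 7.3 7.0
cmd 37.3 -41.2 48.19 t 26.48 fx,fy mm 34.0 -39.4 z 48.2 F ex,ey,z -11.3 8.6 9.8
cmd 39.3 -41.2 48.56 t 26.73 fx,fy mm 34.2 -39.4 z 48.2 F ex,ey,z -15.3 8.9 12.2
cmd 39.3 -43.7 49.07 t 26.98 fx,fy mm 34.2 -39.5 z 48.2 F ex,ey,z -15.5 12.8 11.1
cmd 39.3 -46.2 49.52 t 27.23 fx,fy mm 34.2 -39.6 z 48.2 F ex,ey,z -14.1 17.7 10.6
cmd 39.3 -48.7 49.94 t 27.48 fx,fy mm 34.2 -39.6 z 48.2 F ex,ey,z -14.6 23.4 11.1
cmd 39.3 -51.2 50.38 t 27.73 fx,fy mm 34.2 -39.7 z 48.3 F ex,ey,z -14.6 28.5 11.8
cmd 39.3 -53.7 50.87 t 27.98 fx,fy mm 34.2 -39.9 z 48.5 F ex,ey,z -14.2 32.9 12.6
unwind
cmd 39.3 -51.5 50.52 t 28.23 fx,fy mm 34.2 -39.8 z 48.5 F ex,ey,z -14.4 28.2 12.6
cmd 39.3 -49.3 50.18 t 28.48 fx,fy mm 34.2 -39.8 z 48.5 F ex,ey,z -14.0 23.4 11.7
cmd 39.3 -47.1 49.78 t 28.73 fx,fy mm 34.2 -39.7 z 48.4 F ex,ey,z -14.1 19.7 12.4
cmd 39.3 -44.9 49.42 t 28.98 fx,fy mm 34.2 -39.6 z 48.4 F ex,ey,z -14.9 15.0 11.1
cmd 39.3 -42.7 48.99 t 29.23 fx,fy mm 34.2 -39.5 z 48.3 F ex,ey,z -13.9 10.9 10.5
cmd 37.6 -42.3 48.51 t 29.48 fx,fy mm 34.1 -39.4 z 48.2 F ex,ey,z -10.3 10.8 8.3
cmd 35.9 -41.9 47.91 t 29.73 fx,fy mm 34.1 -39.4 z 48.1 F ex,ey,z -7.6 10.1 8.7
cmd 35.9 -41.9 47.95 t 29.98 fx,fy mm 34.1 -39.4 z 48.1 F ex,ey,z -7.6 9.9 9.0
[-0.0028  0.9985  0.0546 -0.0034]
```

Run:
```python
from h import *
manip.open(); pr("open")
p=manip.get_eef_pos()
manip.move_straight([p[0],p[1],.15],0.12); st("up")
manip.goto([.42,.12,.25],q(0)); st("away")
for n in("top","side"):
    c=manip.capture(n); cv2.imwrite(f"pics/{n}5.png",c["color"]); pickle.dump(c,open(f"{n}5.pkl","wb")); P=world(c)
    p=sel(P,.553,-.2,.09,.0535,.085); print(n,"ribtop",len(p),rect(p[p[:,2]>.07][:,:2]),np.percentile(p[p[:,2]>.07][:,2],[2,50,98]).round(4))
    u=p[p[:,2]>.07]; A=np.c_[u[:,:2]-u[:,:2].mean(0),np.ones(len(u))]; print("tilt deg",np.degrees(np.linalg.lstsq(A,u[:,2],rcond=None)[0][:2]).round(2))
    rows,cols,=(slice(130,240),slice(290,420)) if n=="top" else (slice(180,300),slice(280,420))
    cv2.imwrite(f'pics/{n}5c.png',cv2.resize(c["color"][rows,cols],None,fx=5,fy=5))
```

```text
open t 30.97 fx,fy mm 35.9 -41.9 z 47.9 F ex,ey,z -0.1 -0.2 -0.2
up t 31.97 p [ 0.554  -0.2035  0.1493] F [-0.4  0.2 -0.3] w 0.0882
away t 33.33 p [0.4205 0.1193 0.2498] F [ 0.8  0.  -0.5] w 0.0881
top ribtop 265 (array([ 553.6, -199.9]), [np.float64(28.7), np.float64(64.4)], np.float32(6.09)) [0.0702 0.0749 0.0796]
tilt deg [1.27 0.06]
side ribtop 399 (array([ 551. , -199.7]), [np.float64(31.6), np.float64(64.1)], np.float32(8.17)) [0.0704 0.0742 0.0782]
tilt deg [0.48 0.28]
```

View pics/top5c.png

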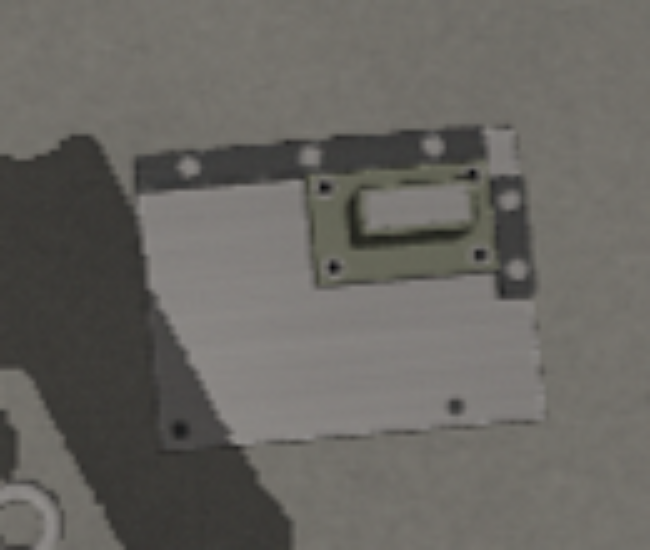

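View pics/side5c.png

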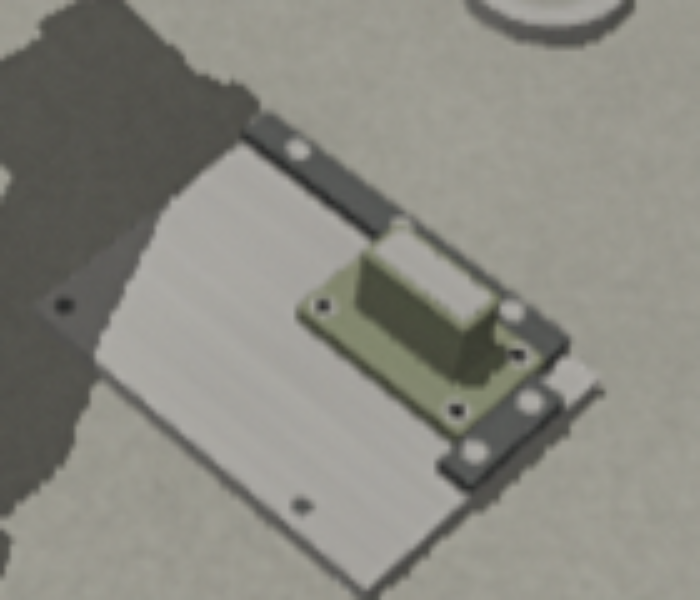

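The top crop shows the foot at (400,225) flush with the rail along y≈175 and with the stop at x≈495. The side crop shows the same, with no visible gap and the casting lying flat. Handing in.

```bash
python3 -c "
from h import *
manip.sign_off(); print(manip.get_clock())"
```

```text
the job is handed in; nothing more can be done
the job is handed in; nothing more can be done
```

The grey-green rib casting now lies flat on the fixture plate against both the rail and the end stop. I handed the job in at about 33.5 s with the gripper clear of everything.

**What I did:**
- I set the casting down at mid-plate and pressed it with about 35 N.
- I slid it +x until it stopped against the rail (21 N push, no further motion). I then slid it along the rail until it stopped against the end stop (about 33 N, no further motion).
- I pushed it against both once more, eased off with it still pressed down, let go and moved away.

**Last checks:**
- **Position:** The top view puts the rib top at about (34.2, -37.5) mm in the fixture frame, against an expected (33, -38). That is within measurement noise.
- **Orientation and height:** Yaw is 6.1°, against 6.1–6.2° for the plate. The rib top is at 75 mm, as it should be when seated. Neither picture shows a gap.

**What went wrong or disagreed:**
- **First slide:** I pressed too hard and the casting stuck after about 13 mm, with about 54 N sideways and 71 N down at the wrist. I lightened the press before going on. The rib also slipped about 1 mm in the fingers.
- **First easing-off:** At the stop, the vertical force briefly went slightly upward, so the casting may have been lifted a little for about 1 s. This is why I pushed it against both again.
- **Side view:** It gave a noisier yaw of 8.2°. The fitted tilts of 0.5° (side) and 1.3° (top) I take as depth noise.

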